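# Hang a loaded module carrier level from its multi-hole bail

## Robot

A 7-joint arm with a two-finger parallel gripper is mounted at the origin on the work surface. World frame = base frame: x ahead of the robot, y to its left, z up, the work surface at z = 0. Lengths are in mm, angles in rad, forces in N, time in s.
With the tool pointing down it reaches from about 400 to 875 mm from the base axis. Payload 19.3 kg.
Tool frame: the origin (TCP) lies at the very end of the fingers, on their centre line; the grasp point (between the pads) lies 19 mm behind it; z points along the fingers, y is the line along which they close (so a half turn about z gives the same grasp; the last joint's range is limited). The gripper opens to 85 mm and grips with 20 to 120 N. Pads are 22 mm wide; open, the fingers measure 114 mm over their backs; the gripper's body (76 mm by 85 mm) begins 54 mm behind the grasp point. The pads swing forward as they close: fully open they stand 13 mm farther back than shut.
Start: joints at [-1.198, 0.521, -0.036, 1.599, 0.021, 1.021, -0.113], TCP at [267.811, 564.705, 231.291] pointing down, gripper open.
Joint ranges: [-2.91, 2.91], [-0.3, 2.13], [-1.5, 1.42], [0.17, 2.43], [-1.26, 4.41], [0.16, 1.93], [-2.52, 2.52]. Speed limits (rad/s): [1.89, 1.89, 2.39, 2.39, 3.01, 3.01, 3.01].

## Interface

Orientations are given as [roll, pitch, yaw] about the fixed x, y, z axes, in that order (R = Rz(yaw) Ry(pitch) Rx(roll)).
In Python, from cell import monitor, viewer, ctrl gives the robot as it stands.
- The arm moves only by the tool play_rows, never from a script. Its argument "plan" is a list of rows, each an object of numbers: "tx", "ty", "tz": the shift along the tool's x, y, z normalised to -1 to 1, where 1 is 400 mm; "wx", "wy", "wz": the turn, a rotation vector about the tool's x, y, z normalised to -1 to 1, where 1 is 360 degrees; "jaw": the opening, from 0 (shut) to 1 (fully open). In form: [{"tx": .., "ty": .., "tz": .., "wx": .., "wy": .., "wz": .., "jaw": ..}, ...]. A call has 1 to 12 rows; each row is the pose to reach, as a shift and turn from the pose commanded when the call began, along the tool's axes at that moment, turning the shorter way round; what a row does not reach only later rows make up. A row lasts 1/12 s, in which the tool goes at most 41.7 mm and 7.16 degrees, less where a joint would pass 70% of its speed; a pose out of reach is approached as far as the arm can. A call with a number of a shift or a turn outside -1 to 1 is refused whole. A call with a gripper value outside its range is refused whole. The fingers move at their own pace and stop on an object; the grip force is fixed at half the most. Time passes only in rows, so rows that repeat a pose let the fingers close. It gives the time, the measured TCP pose, the force, the opening and the grip force at its end, in the units of the state.
- monitor.sense(): the state, without advancing time (a new reading comes with each control period).
- viewer.camera(name): name is "side" or "top" or "wrist"; returns (picture, depth): 384x512x3 uint8, red, green, blue; 384x512 float32, mm along the optical axis (not along the pixel's ray), 0 where there is no reading.
- viewer.camera_params(name): a dict with "vertical_fov" (degrees; the focal length in pixels is half the picture's height over the tangent of half this angle, whatever the lens; pixels are square), "cx", "cy" (the principal point, pixels), "R" (3x3) and "t" (3): a world point X has camera coordinates R X + t. Camera axes: x right, y down, z forward; pixel columns grow to the right and rows downward; lengths in mm; the calibration is good to about 2 mm. The wrist camera is an equidistant fisheye: a pixel r from the principal point sees the ray r / f radians off the axis. A picture is of the moment at which its call begins: read the wrist's pose just before it. camera_params takes no time and is no camera call; for the wrist camera it gives the pose at the moment of the call.
- ctrl.job_done(): hands the job in; it is judged then, once.
Trained networks look in the newest picture that a camera, given by its name, has taken for a name from the list of things; names that differ only in an ending like _2 or _b are one class to them, and where a whole thing is asked for, a point or a joint stands for the part that bears it (a point fixed in the world has none). Each returns a list of dicts, best first, with "score" (0 to 1); they miss things now and then, are a little off and sometimes report something else, mostly with a low value. They report only what shows in the picture. A call takes as long as a camera call. They do not tell look-alikes from the thing itself.
- viewer.regions_of(name, camera): "region" (384x512 bool, what is visible of it) and "extent" ([left, top, right, bottom] in pixels, round what is visible of it).
The state is a dict: "t": time; "joints": joint angles; "joint_velocities": joint speeds; "joint_torque": joint torques, N m; "tool_pos": TCP position; "tcp_rot": TCP orientation; "wrist_force": force on the tool from outside, world axes, zero at the start; "wrist_torque": the same for the moment, N m; "opening": opening from 0.0 (shut) to 1.0 (fully open); "finger_force": force on a finger pad.
Only numpy, scipy, OpenCV 4.12 (cv2) and the standard library are available. Lean on these libraries where they do the work, as an engineer would, in place of code of your own. Each camera call takes 0.05 s, during which the arm holds its last target. There are 200 camera calls.

## Task

Take the hanger out of the rack by its blue grip, pass its hook through the hole of the module carrier's bail from which the loaded carrier will hang level, and lift the carrier with it, without the gripper touching the carrier or its modules. Then seat the hanger's crossbar fully back in both slots of the rack, so that the carrier hangs there free, level and still, with all three modules in it, and let go. Leave the other things on the table where they are.

Things in the scene. Friction and masses are not known exactly. Their poses are not given: they have to be found in the camera images.
- rack: Fixed aluminium rack on a grey base 10 mm thick (x -30 to +130 mm, y +/-100 mm). Origin on the table under the midpoint of its two slots; x from its open front (robot side) to its back, y along the line of slots. Two 18 mm columns at x = +115, y = +/-85 mm, with a beam between them, carry two arms (14 mm wide, underside 232 mm high) reaching forward at y = +/-85 mm to x = -26 mm.
- rack_seat (a point): Where the centre of the hanger's crossbar lies when seated: 250 mm above the table, midway between the slots; axes as the rack's. Each arm has a slot at x = 0, open at the top, 16 mm wide in x, floor at 244 mm; orange lips widen it to 35 mm or more at its mouth, 270 mm high. Between and before the arms it is open, so a hanger's hook with its load can enter from the front.
- hanger: Loose hanger, 150 g. Origin at the centre of its square steel crossbar (12 x 12 mm, 200 mm along y). It starts seated in the rack's slots, x axes of both alike. A blue grip block, 28 mm (x) by 36 mm (y), stands on the middle of the bar, 6 to 52 mm above the origin. Below the bar a hook of 7 mm round dark steel lies in the x-z plane, open towards +x.
- hanger_bar (a point): Centre of the hanger's crossbar (the hanger's origin).
- hanger_grip (a point): Middle of the hanger's blue grip block, 32 mm above the crossbar's centre.
- hook_valley (a point): Centre line of the hook at its lowest point (x = 0, z = -99 mm from the hanger's origin). From the bar the hook's centre line runs back to x = -24 mm, straight down from z = -22 to -93 mm, slopes forward to this point, and rises again to the tip.
- hook_tip (a point): End of the hook's centre line: 26 mm in front (+x) of the valley and 6 mm higher (z = -93 mm from the hanger's origin).
- carrier: Loose module carrier standing on the table, 220 g empty and then balanced about its middle, about 760 g loaded. Origin at the centre of its underside; y along it, x across it, away from the robot. Grey tray 56 (x) by 178 (y) by 28 mm high, three pockets centred at y = -58, 0, +58 mm, floor 4 mm thick. An upright drilled aluminium bail plate stands over it lengthwise.
- bail_mid (a point): Centre of the bail's middle hole, 101 mm above the carrier's underside. The bail plate is 5 mm thick (x), 178 mm long (y), 80 to 122 mm above the underside, on a post at each end. Five round through holes, 22 mm wide, at y = -56, -28, 0, +28, +56 mm, axes along x. It hangs level only from the hole over the loaded carrier's centre of mass; the next hole tilts it by some 20 degrees.
- transformer: Heavy module, dark steel core with copper winding, 44 x 50 x 58 mm high, about 420 g (+/-8 %). Origin at the centre of its underside. It sits loosely in one of the carrier's three pockets; which one varies.
- cover_green: Empty white plastic module housing with green toggles, 44 x 50 x 58 mm, about 60 g, origin at the centre of its underside, in another pocket.
- cover_blue: As cover_green, with blue toggles, in the remaining pocket.
- breaker: Bystander: spare grey breaker with blue toggle, 70 x 36 x 49 mm, on the table; origin at the centre of its underside.
- connector: Bystander: black plug connector standing on end, 24 mm thick, 55 mm high; origin at the centre of its underside.
- multimeter: Bystander: yellow multimeter lying flat, 160 x 80 x 42 mm; origin at the centre of its underside.
- screwdriver: Bystander: screwdriver lying on the table, 190 mm long.
- mug: Bystander: white mug, 80 mm wide, 90 mm high; origin at the centre of its underside.
Mind the look-alikes: they are no part of the job. What is shaped like the cover_green but pink or purple is not meant.

How it is judged:
By the outcome, as a careful person would: the job done as asked, in the order asked, and still so for the second after the job is handed in, with the robot touching nothing.
It also fails if it takes over 66 s, if anything falls off the work surface, if the arm or the gripper's body presses on something with over 40 N, if the wrist force passes 120 N, or if a joint passes its speed limit or range.

## Working session

There is one attempt and no reset: what is moved stays moved. The work goes in short steps, Python scripts to look and compute and a tool call to move; the robot and the scene stay as the last step left them, time stands still between calls to the robot, and variables do not carry over. Pictures are saved under pics/ and viewed, at most 11 in all, crops included, and the job is handed in when it is done.

Besides the shell and the picture viewer there is one more tool, called after "Call:" as a command line: name --argument value ..., lists and objects as JSON in quotes. play_rows: Moves the arm, as the interface text tells. Its arguments: {"type":"object","properties":{"plan":{"type":"array"}},"required":["plan"]}

```bash
mkdir -p pics; ls; cat > h.py <<'E'
import numpy as np, cv2
from cell import monitor, viewer, ctrl
from scipy.spatial.transform import Rotation as Ro
def snap(n,f=None):
    P=viewer.camera_params(n); im,d=viewer.camera(n)
    if f: cv2.imwrite('pics/'+f,im[:,:,::-1])
    return P,im,d
def pts(P,d):
    h,w=d.shape; f=h/2/np.tan(np.radians(P['vertical_fov'])/2)
    u,v=np.meshgrid(np.arange(w),np.arange(h))
    C=np.stack([(u-P['cx'])/f*d,(v-P['cy'])/f*d,d],-1)
    X=(C-np.array(P['t']))@np.array(P['R'])
    X[d==0]=np.nan
    return X
E
python3 - <<'E'
from h import *
s=monitor.sense();print(s)
for n in('side','top'):
    P,im,d=snap(n,n+'0.png');print(n,P)
    np.savez(n+'0',im=im,X=pts(P,d))
E
```

```text
pics
{'t': 0.0, 'joints': array([-1.19818762,  0.5219757 , -0.03629406,  1.59997744,  0.02117468,
        1.02107656, -0.11281711]), 'joint_velocities': array([ 0.00052598, -0.00031125, -0.00036545,  0.00050564,  0.00088989,
        0.00371627, -0.00011224]), 'joint_torque': array([ 7.80618593e-04, -9.27125144e+01,  1.98032230e+00, -3.69931948e+01,
        1.78771693e-02,  8.26828385e-03,  3.27617545e-05]), 'tool_pos': array([267.70785349, 564.41669575, 230.76091135]), 'tcp_rot': array([-3.14054188e+00,  6.87445627e-05,  2.69871420e+00]), 'wrist_force': array([-0.20747776,  0.23272123,  0.0398543 ]), 'wrist_torque': array([ 0.0040517 , -0.04688261,  0.05305481]), 'finger_force': 0.0, 'opening': 1.0012556843087548}
side {'vertical_fov': 48.88007779763393, 'cx': 262.7171182810124, 'cy': 187.57717016226204, 'R': array([[ 0.91171732, -0.41076454, -0.006634  ],
       [-0.26315043, -0.57152588, -0.77724515],
       [ 0.31547325,  0.71037361, -0.62916291]]), 't': array([-477.61763313,  280.65657431, 1282.37518218])}
top {'vertical_fov': 50.480678336820304, 'cx': 254.18147812963042, 'cy': 194.85770108719905, 'R': array([[ 0.02219679, -0.99975059,  0.00246296],
       [-0.97436304, -0.02218469, -0.22388504],
       [ 0.22388384,  0.00256971, -0.97461245]]), 't': array([ -34.47860378,  564.12137176, 1451.12298989])}
```

View pics/side0.png

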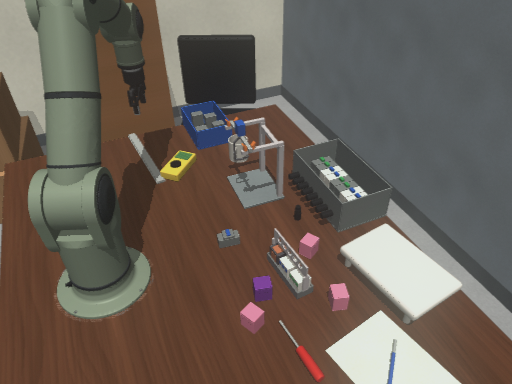

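View pics/top0.png

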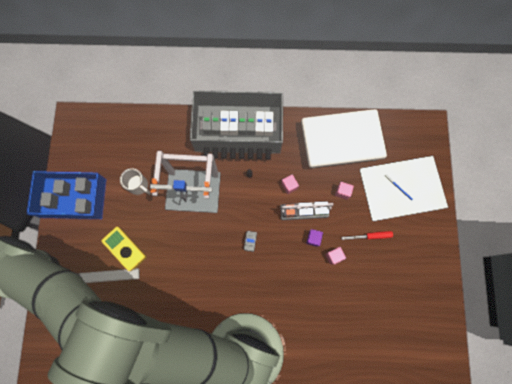

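Side view: the rack is at about (255,160) with the blue grip at (240,128). The carrier is at about (290,265), with the copper transformer in its left end (top view (291,211), i.e. +y), so the +28 hole is the one to use. Next I'll measure both.

```bash
python3 - <<'E'
from h import *
D={n:np.load(n+'0.npz') for n in('side','top')}
for n in('top','side'):
    X=D[n]['X'];im=D[n]['im'].astype(int)
    print(n)
    for nm in('carrier','transformer','cover_green','cover_blue','rack','hanger'):
        # needs newest pic = same static scene
        r=viewer.regions_of(nm,n)
        for q in r[:2]:
            p=X[q['region']];p=p[~np.isnan(p[:,0])]
            print(nm,round(q['score'],2),q['extent'],np.round(np.median(p,0)),np.round(np.percentile(p,2,0)),np.round(np.percentile(p,98,0)))
            if q is r[0]: np.save(f'{n}_{nm}',q['region'])
E
```

```text
top
carrier 0.75 [278.8, 201.9, 332.7, 220.9] [ 517. -220.  103.] [ 490. -298.   17.] [ 534. -125.  127.]
transformer 0.64 [286.8, 202.8, 294.8, 216.2] [ 503. -155.   62.] [ 491. -181.   17.] [ 537. -132.   69.]
transformer 0.44 [153.0, 156.5, 220.7, 209.9] [600. 210.  13.] [514. 119.   3.] [666. 308. 262.]
cover_green 0.79 [334.9, 184.0, 352.4, 196.5] [ 593. -359.   57.] [ 574. -387.   14.] [ 619. -336.   63.]
cover_green 0.77 [280.3, 176.4, 298.5, 190.9] [ 615. -155.   57.] [ 589. -181.    1.] [ 642. -129.   64.]
cover_blue 0.55 [296.2, 203.4, 313.3, 218.3] [ 506. -211.   60.] [ 496. -236.   15.] [ 520. -189.   68.]
rack 0.81 [148.6, 144.6, 221.6, 213.0] [606. 214.  13.] [515. 120.  -1.] [711. 314. 265.]
hanger 0.84 [154.3, 179.2, 211.9, 201.0] [540. 215. 257.] [516. 124.   7.] [609. 307. 306.]
side
carrier 0.59 [265.8, 227.4, 310.0, 300.0] [ 512. -243.   64.] [ 482. -302.    1.] [ 548. -127.  123.]
carrier 0.28 [231.9, 118.0, 251.9, 158.1] [532. 204. 259.] [511. 119. 156.] [553. 305. 304.]
transformer 0.61 [269.5, 242.3, 285.5, 265.1] [ 494. -161.   61.] [ 486. -180.   25.] [ 517. -131.   67.]
cover_green 0.9 [329.7, 284.3, 349.4, 311.3] [ 586. -375.   52.] [ 567. -391.    0.] [ 615. -337.   61.]
cover_green 0.83 [240.7, 301.2, 264.0, 332.9] [ 342. -334.   55.] [ 318. -354.    4.] [ 372. -301.   62.]
cover_blue 0.66 [280.0, 257.4, 299.1, 275.6] [ 502. -217.   60.] [ 491. -243.   27.] [ 522. -184.   81.]
cover_blue 0.52 [296.8, 342.5, 324.8, 381.6] [ 427. -500.   23.] [ 415. -541.   -0.] [ 446. -451.   28.]
rack 0.89 [223.7, 119.6, 283.8, 207.6] [614. 201.  13.] [510. 119.   3.] [667. 333. 250.]
rack 0.6 [219.2, 229.3, 239.0, 247.3] [391. -22.  35.] [359. -31.   6.] [425.   7.  51.]
hanger 0.63 [230.1, 118.9, 253.0, 157.8] [532. 205. 258.] [511. 119. 151.] [587. 312. 304.]
```

```bash
python3 - <<'E'
from h import *
D={n:np.load(n+'0.npz') for n in('side','top')}
import cv2
def rect(p,l):
    if len(p)<4: print(l,len(p));return
    (c,s,a)=cv2.minAreaRect(p[:,:2].astype(np.float32));print(l,len(p),np.round(c,1),np.round(s,1),round(a,1),'z',np.round(np.percentile(p[:,2],[5,50,95])))
for n in('top','side'):
    X=D[n]['X'];im=D[n]['im'].astype(int)
    if n=='top': box=np.s_[190:230,270:345]; rb=np.s_[140:220,145:230]
    else: box=np.s_[225:300,260:320]; rb=np.s_[110:210,220:292]
    p=X[box].reshape(-1,3)
    for lo,hi in((20,40),(40,75),(80,128),(100,128)):
        rect(p[(p[:,2]>lo)&(p[:,2]<hi)],f'{n} carrier z{lo}-{hi}')
    p=X[rb].reshape(-1,3);c=im[rb].reshape(-1,3)
    rect(p[(p[:,2]>5)&(p[:,2]<15)],'base')
    rect(p[(p[:,2]>225)&(p[:,2]<275)],'rack top')
    blue=(c[:,2]>c[:,0]+50)&(p[:,2]>200)
    rect(p[blue],'grip blue'); print(np.round(np.median(p[blue],0),1))
    org=(c[:,0]>c[:,2]+70)&(p[:,2]>200); q=p[org]
    m=np.median(q[:,1])
    for k in(q[q[:,1]>m],q[q[:,1]<=m]): print('lips',len(k),np.round(k.mean(0),1))
E
```

```text
top carrier z20-40 167 [ 543.7 -244.5] [108.9 241.8] 1.8 z [21. 28. 38.]
top carrier z40-75 429 [ 517.3 -242.6] [148.1 234.8] 1.0 z [49. 61. 68.]
top carrier z80-128 176 [ 515.9 -213.9] [ 18.7 178.5] 2.7 z [ 84. 113. 126.]
top carrier z100-128 109 [ 519.5 -212.3] [  7.1 175.4] 4.5 z [106. 120. 126.]
base 1637 [637.4 245.3] [321.9 334.8] 2.0 z [ 5. 10. 14.]
rack top 699 [589.4 213.2] [199.6 151.8] 87.8 z [227. 247. 268.]
grip blue 108 [540.5 215.4] [36.  27.3] 87.0 z [293. 301. 306.]
[538.9 214.1 301.5]
lips 39 [546.3 302.9 264.1]
lips 39 [539.2 137.4 262.5]
side carrier z20-40 431 [ 520.6 -213.4] [218.6 158. ] 58.3 z [21. 28. 38.]
side carrier z40-75 1076 [ 520. -204.] [249.9 143.8] 51.9 z [43. 59. 65.]
side carrier z80-128 407 [ 514.  -212.3] [ 18.1 182. ] 4.9 z [ 83. 106. 123.]
side carrier z100-128 230 [ 514.7 -211.5] [  8.2 180.4] 4.5 z [102. 118. 124.]
base 1559 [682.6 438.2] [733.7 311.9] 62.8 z [ 5. 10. 14.]
rack top 614 [585.8 214.9] [203.8 152.4] 88.0 z [231. 245. 268.]
grip blue 118 [534.1 255.8] [ 29.2 123.8] 3.5 z [262. 292. 304.]
[535.9 201.9 291.8]
lips 36 [538.  257.1 262.7]
lips 37 [532.5 129.8 259.1]
```

```bash
cat >> h.py <<'E'
def rel(*targets):
    "world target (x,y,z,yaw of tool y-axis relative to +y, deg), tool down -> row numbers"
    s=monitor.sense(); R0=Ro.from_euler('xyz',s['tcp_rot']); p0=np.array(s['tool_pos'])
    for x,y,z,a in targets:
        d=R0.inv().apply(np.array([x,y,z])-p0)/400
        R=Ro.from_euler('xyz',[np.pi,0,np.pi+np.radians(a)])
        w=(R0.inv()*R).as_rotvec()/(2*np.pi)
        print('t',np.round(d,4),'w',np.round(w,4))
    print('now',np.round(p0,1),np.round(np.degrees(s['tcp_rot']),2),'t',round(s['t'],2),'F',np.round(s['wrist_force'],1),'T',np.round(s['wrist_torque'],2),'open',round(s['opening'],3),'ff',round(s['finger_force'],1))
E
python3 -c "
from h import *
rel((300,520,360,-2.5),(540,215.4,360,-2.5))"
```

```text
t [-0.1206 -0.0665 -0.3217] w [ 0.     -0.     -0.0635]
t [-0.989  -0.4975 -0.3217] w [ 0.     -0.     -0.0635]
now [267.8 564.7 231.3] [180.    -0.   154.63] t 0.7 F [-0.   0.2 -0.3] T [-0.02  0.03  0.06] open 1.002 ff 0.0
```

Call:
play_rows --plan '[{"tx":-0.04,"ty":-0.02,"tz":-0.1,"wz":-0.01,"jaw":1},{"tx":-0.08,"ty":-0.04,"tz":-0.2,"wz":-0.03,"jaw":1},{"tx":-0.15,"ty":-0.08,"tz":-0.29,"wz":-0.05,"jaw":1},{"tx":-0.24,"ty":-0.12,"tz":-0.322,"wz":-0.0635,"jaw":1},{"tx":-0.34,"ty":-0.17,"tz":-0.322,"wz":-0.0635,"jaw":1},{"tx":-0.44,"ty":-0.22,"tz":-0.322,"wz":-0.0635,"jaw":1},{"tx":-0.54,"ty":-0.27,"tz":-0.322,"wz":-0.0635,"jaw":1},{"tx":-0.64,"ty":-0.32,"tz":-0.322,"wz":-0.0635,"jaw":1},{"tx":-0.74,"ty":-0.37,"tz":-0.322,"wz":-0.0635,"jaw":1},{"tx":-0.84,"ty":-0.42,"tz":-0.322,"wz":-0.0635,"jaw":1},{"tx":-0.93,"ty":-0.465,"tz":-0.322,"wz":-0.0635,"jaw":1},{"tx":-0.989,"ty":-0.4975,"tz":-0.322,"wz":-0.0635,"jaw":1}]'

```text
$.plan[0]: bad value
```

Call:
play_rows --plan '[{"jaw":1},{"jaw":1},{"jaw":1}]'

```text
$.plan[0]: bad value
```

```bash
python3 - <<'E'
from h import *
rel((540,215.4,263,-2.5))
P,im,d=snap('wrist','w1.png')
print({k:np.round(v,3) for k,v in P.items()})
h,w=d.shape; f=h/2/np.tan(np.radians(P['vertical_fov'])/2)
u,v=np.meshgrid(np.arange(w)-P['cx'],np.arange(h)-P['cy']);r=np.hypot(u,v)+1e-9;th=r/f
k=np.tan(th)/r
C=np.stack([u*k*d,v*k*d,d],-1);X=(C-P['t'])@P['R'];X[(d==0)|(th>1.4)]=np.nan
c=im.astype(int);b=(c[...,2]>c[...,0]+50)&(X[...,2]>285)&(X[...,2]<315)&(abs(X[...,0]-540)<60)&(abs(X[...,1]-215)<60)
p=X[b];print(b.sum(),cv2.minAreaRect(p[:,:2].astype(np.float32)) if len(p)>3 else '',np.nanmedian(p,0))
E
```

```text
t [-0.9891 -0.4975 -0.0792] w [ 0.     -0.     -0.0635]
now [267.8 564.7 231.3] [180.    -0.   154.63] t 0.7 F [-0.   0.2 -0.3] T [-0.02  0.03  0.06] open 1.002 ff 0.0
{'vertical_fov': np.float64(65.706), 'cx': np.float64(254.246), 'cy': np.float64(190.546), 'R': array([[ 0.428,  0.904, -0.   ],
       [ 0.873, -0.413,  0.259],
       [ 0.234, -0.111, -0.966]]), 't': array([-625.727,  -34.661,  378.479])}
0  [nan nan nan]
  return np.nanmean(a, axis, out=out, keepdims=keepdims)
```

View pics/w1.png

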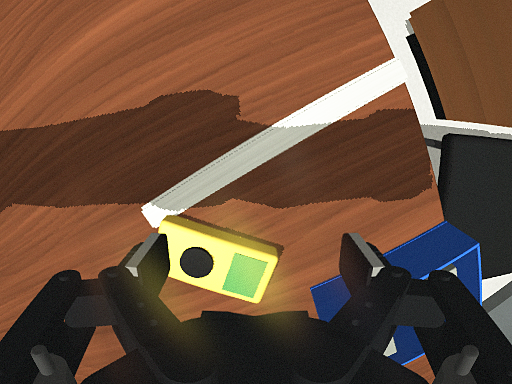

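The move was refused, probably because each row needs all its keys. This wrist view is therefore still at the start pose, with the multimeter at about (215,260). I'll resend complete rows.

Call:
play_rows --plan '[{"tx":-0.04,"ty":-0.02,"tz":-0.1,"wx":0,"wy":0,"wz":-0.01,"jaw":1},{"tx":-0.08,"ty":-0.04,"tz":-0.2,"wx":0,"wy":0,"wz":-0.03,"jaw":1},{"tx":-0.15,"ty":-0.08,"tz":-0.29,"wx":0,"wy":0,"wz":-0.05,"jaw":1},{"tx":-0.24,"ty":-0.12,"tz":-0.322,"wx":0,"wy":0,"wz":-0.0635,"jaw":1},{"tx":-0.34,"ty":-0.17,"tz":-0.322,"wx":0,"wy":0,"wz":-0.0635,"jaw":1},{"tx":-0.44,"ty":-0.22,"tz":-0.322,"wx":0,"wy":0,"wz":-0.0635,"jaw":1},{"tx":-0.54,"ty":-0.27,"tz":-0.322,"wx":0,"wy":0,"wz":-0.0635,"jaw":1},{"tx":-0.64,"ty":-0.32,"tz":-0.322,"wx":0,"wy":0,"wz":-0.0635,"jaw":1},{"tx":-0.74,"ty":-0.37,"tz":-0.322,"wx":0,"wy":0,"wz":-0.0635,"jaw":1},{"tx":-0.84,"ty":-0.42,"tz":-0.322,"wx":0,"wy":0,"wz":-0.0635,"jaw":1},{"tx":-0.93,"ty":-0.465,"tz":-0.322,"wx":0,"wy":0,"wz":-0.0635,"jaw":1},{"tx":-0.989,"ty":-0.4975,"tz":-0.322,"wx":0,"wy":0,"wz":-0.0635,"jaw":1}]'

```text
t: 1.75
tool_pos: [534.5, 222.1, 360.3]
tcp_rot: [3.141, 0.0, 3.098]
wrist_force: [0.7, 0.1, 0.3]
opening: 1.003
finger_force: 0.0
```

Call:
play_rows --plan '[{"tx":0,"ty":0,"tz":0,"wx":0,"wy":0,"wz":0,"jaw":1},{"tx":0,"ty":0,"tz":0,"wx":0,"wy":0,"wz":0,"jaw":1},{"tx":0,"ty":0,"tz":0,"wx":0,"wy":0,"wz":0,"jaw":1}]'

```text
t: 2.0
tool_pos: [533.4, 224.2, 360.0]
tcp_rot: [3.141, -0.0, 3.098]
wrist_force: [-0.5, 0.0, 0.3]
opening: 1.002
finger_force: 0.0
```

```bash
cat >> h.py <<'E'
def wpts(P,d):
    h,w=d.shape; f=h/2/np.tan(np.radians(P['vertical_fov'])/2)
    u,v=np.meshgrid(np.arange(w)-P['cx'],np.arange(h)-P['cy']);r=np.hypot(u,v)+1e-9;th=r/f
    k=np.tan(th)/r
    X=(np.stack([u*k*d,v*k*d,d],-1)-P['t'])@P['R'];X[(d==0)|(th>1.4)]=np.nan
    return X
E
python3 - <<'E'
from h import *
rel((540,215.4,263,-2.5))
P,im,d=snap('wrist','w2.png')
X=wpts(P,d)
c=im.astype(int);b=(c[...,2]>c[...,0]+50)&(X[...,2]>285)&(X[...,2]<315)&(abs(X[...,0]-540)<60)&(abs(X[...,1]-215)<60)
p=X[b];print(b.sum(),cv2.minAreaRect(p[:,:2].astype(np.float32)) if len(p)>3 else '',np.nanmedian(p,0))
E
```

```text
t [-0.0176 -0.0214  0.2425] w [ 0.     -0.0001 -0.    ]
now [533.4 224.2 360. ] [ 1.7999e+02 -2.0000e-02  1.7748e+02] t 2.0 F [-0.5  0.   0.3] T [-0.03  0.01 -0.  ] open 1.002 ff 0.0
1957 ((538.7036743164062, 217.21897888183594), (34.87027359008789, 27.357479095458984), 87.64682006835938) [536.36973638 217.77819505 302.30500245]
```

View pics/w2.png

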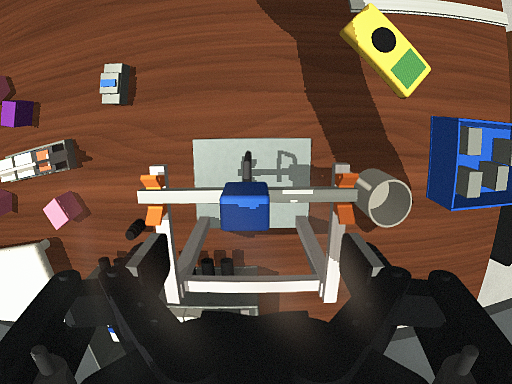

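The wrist view shows the blue grip at (245,205), with the slots' orange lips at (152,200) and (345,198). It measures (539.5, 216.5), top at z 302, which matches the size and height given. Descending to grasp.

Call:
play_rows --plan '[{"tx":-0.016,"ty":-0.0186,"tz":0.02,"wx":0,"wy":0,"wz":0,"jaw":1},{"tx":-0.016,"ty":-0.0186,"tz":0.07,"wx":0,"wy":0,"wz":0,"jaw":1},{"tx":-0.016,"ty":-0.0186,"tz":0.13,"wx":0,"wy":0,"wz":0,"jaw":1},{"tx":-0.016,"ty":-0.0186,"tz":0.18,"wx":0,"wy":0,"wz":0,"jaw":1},{"tx":-0.016,"ty":-0.0186,"tz":0.22,"wx":0,"wy":0,"wz":0,"jaw":1},{"tx":-0.016,"ty":-0.0186,"tz":0.24,"wx":0,"wy":0,"wz":0,"jaw":1},{"tx":-0.016,"ty":-0.0186,"tz":0.24,"wx":0,"wy":0,"wz":0,"jaw":1}]'

```text
t: 2.63
tool_pos: [538.9, 216.2, 262.3]
tcp_rot: [-3.14, -0.002, 3.099]
wrist_force: [0.3, -0.1, 1.2]
opening: 1.004
finger_force: 0.0
```

Call:
play_rows --plan '[{"tx":0,"ty":0,"tz":0,"wx":0,"wy":0,"wz":0,"jaw":0.3},{"tx":0,"ty":0,"tz":0,"wx":0,"wy":0,"wz":0,"jaw":0},{"tx":0,"ty":0,"tz":0,"wx":0,"wy":0,"wz":0,"jaw":0},{"tx":0,"ty":0,"tz":0,"wx":0,"wy":0,"wz":0,"jaw":0},{"tx":0,"ty":0,"tz":0,"wx":0,"wy":0,"wz":0,"jaw":0},{"tx":0,"ty":0,"tz":0,"wx":0,"wy":0,"wz":0,"jaw":0},{"tx":0,"ty":0,"tz":0,"wx":0,"wy":0,"wz":0,"jaw":0},{"tx":0,"ty":0,"tz":0,"wx":0,"wy":0,"wz":0,"jaw":0}]'

```text
t: 3.3
tool_pos: [539.9, 216.3, 265.0]
tcp_rot: [3.141, 0.001, 3.098]
wrist_force: [-1.3, -0.9, 5.5]
opening: 0.412
finger_force: 59.6
```

```bash
python3 - <<'E'
from h import *
rel((539.5,216.5,264,-2.5))
E
```

```text
t [0.0011 0.0004 0.0024] w [ 0.0001  0.0002 -0.    ]
now [539.9 216.3 265. ] [1.7997e+02 6.0000e-02 1.7749e+02] t 3.3 F [-1.3 -0.9  5.5] T [-0.16  0.27  0.14] open 0.412 ff 59.6
```

```bash
python3 - <<'E'
from h import *
rel((540,216.5,345,-2.5),(456,216.5,375,-2.5),(456,-188.7,345,4.5))
E
```

```text
t [-0.0004  0.0006 -0.2001] w [ 0.0001  0.0002 -0.    ]
t [ 0.2093 -0.0085 -0.2753] w [ 0.0001  0.0002 -0.    ]
t [ 0.1651 -1.0206 -0.2008] w [ 0.0001  0.0002 -0.0195]
now [539.9 216.3 265. ] [1.7997e+02 6.0000e-02 1.7749e+02] t 3.3 F [-1.3 -0.9  5.5] T [-0.16  0.27  0.14] open 0.412 ff 59.6
```

Call:
play_rows --plan '[{"tx":0,"ty":0,"tz":-0.03,"wx":0,"wy":0,"wz":0,"jaw":0},{"tx":0,"ty":0,"tz":-0.08,"wx":0,"wy":0,"wz":0,"jaw":0},{"tx":0,"ty":0,"tz":-0.14,"wx":0,"wy":0,"wz":0,"jaw":0},{"tx":0.02,"ty":0,"tz":-0.2,"wx":0,"wy":0,"wz":0,"jaw":0},{"tx":0.08,"ty":0,"tz":-0.25,"wx":0,"wy":0,"wz":0,"jaw":0},{"tx":0.15,"ty":-0.02,"tz":-0.275,"wx":0,"wy":0,"wz":0,"jaw":0},{"tx":0.205,"ty":-0.06,"tz":-0.275,"wx":0,"wy":0,"wz":0,"jaw":0},{"tx":0.205,"ty":-0.13,"tz":-0.275,"wx":0,"wy":0,"wz":0,"jaw":0},{"tx":0.2,"ty":-0.21,"tz":-0.275,"wx":0,"wy":0,"wz":0,"jaw":0},{"tx":0.195,"ty":-0.29,"tz":-0.27,"wx":0,"wy":0,"wz":0,"jaw":0},{"tx":0.19,"ty":-0.37,"tz":-0.26,"wx":0,"wy":0,"wz":0,"jaw":0},{"tx":0.19,"ty":-0.45,"tz":-0.25,"wx":0,"wy":0,"wz":0,"jaw":0}]'

```text
t: 4.3
tool_pos: [455.7, 38.2, 364.5]
tcp_rot: [3.141, 0.001, 3.098]
wrist_force: [0.8, -0.0, -1.9]
opening: 0.416
finger_force: 60.0
```

```bash
python3 - <<'E'
from h import *
rel((456,-188.7,345,4.5),(456,-188.7,300,4.5))
E
```

```text
t [-0.0255 -0.5667  0.0485] w [ 0.      0.0002 -0.0195]
t [-0.0253 -0.5668  0.161 ] w [ 0.      0.0002 -0.0195]
now [455.7  38.2 364.5] [1.7998e+02 6.0000e-02 1.7750e+02] t 4.3 F [ 0.8 -0.  -1.9] T [-0.02 -0.05  0.02] open 0.416 ff 60.0
```

Call:
play_rows --plan '[{"tx":0,"ty":-0.07,"tz":0.01,"wx":0,"wy":0,"wz":-0.003,"jaw":0},{"tx":-0.005,"ty":-0.15,"tz":0.02,"wx":0,"wy":0,"wz":-0.008,"jaw":0},{"tx":-0.01,"ty":-0.23,"tz":0.03,"wx":0,"wy":0,"wz":-0.014,"jaw":0},{"tx":-0.015,"ty":-0.31,"tz":0.05,"wx":0,"wy":0,"wz":-0.0195,"jaw":0},{"tx":-0.02,"ty":-0.39,"tz":0.07,"wx":0,"wy":0,"wz":-0.0195,"jaw":0},{"tx":-0.0255,"ty":-0.46,"tz":0.1,"wx":0,"wy":0,"wz":-0.0195,"jaw":0},{"tx":-0.0255,"ty":-0.52,"tz":0.13,"wx":0,"wy":0,"wz":-0.0195,"jaw":0},{"tx":-0.0255,"ty":-0.555,"tz":0.15,"wx":0,"wy":0,"wz":-0.0195,"jaw":0},{"tx":-0.0255,"ty":-0.5668,"tz":0.161,"wx":0,"wy":0,"wz":-0.0195,"jaw":0},{"tx":-0.0255,"ty":-0.5668,"tz":0.161,"wx":0,"wy":0,"wz":-0.0195,"jaw":0},{"tx":-0.0255,"ty":-0.5668,"tz":0.161,"wx":0,"wy":0,"wz":-0.0195,"jaw":0}]'

```text
t: 5.22
tool_pos: [456.2, -186.6, 300.0]
tcp_rot: [3.141, 0.0, -3.063]
wrist_force: [0.1, -0.4, -1.3]
opening: 0.413
finger_force: 60.0
```

```bash
python3 - <<'E'
from h import *
rel((456,-188.7,212,4.5))
P,im,d=snap('side')
a=im[170:310,200:360];cv2.imwrite('pics/s2.png',cv2.resize(a,None,fx=4,fy=4,interpolation=3)[:,:,::-1])
X=pts(P,d)
# bail fine: plate points z 84..124 in neighbourhood
q=X[(X[...,2]>112)&(X[...,2]<121)&(abs(X[...,0]-516)<14)&(abs(X[...,1]+212)<100)]
A=np.polyfit(q[:,1],q[:,0],1);print(len(q),A,np.degrees(np.arctan(-A[0])),np.polyval(A,-184),q[:,1].min(),q[:,1].max())
P,im,d=snap('wrist');cv2.imwrite('pics/w3.png',im[:,:,::-1]);X=wpts(P,d)
q=X[(X[...,2]>105)&(X[...,2]<128)&(abs(X[...,0]-516)<14)&(abs(X[...,1]+212)<105)]
A=np.polyfit(q[:,1],q[:,0],1);print(len(q),A,np.degrees(np.arctan(-A[0])),np.polyval(A,-184),np.percentile(q[:,1],[0,1,99,100]),np.percentile(q[:,2],[1,50,99]))
E
```

```text
t [ 0.0011 -0.0054  0.22  ] w [0.0001 0.     0.0001]
now [ 456.2 -186.6  300. ] [ 1.7998e+02  1.0000e-02 -1.7548e+02] t 5.22 F [ 0.1 -0.4 -1.3] T [-0.01  0.06  0.01] open 0.413 ff 60.0
82 [-8.56903504e-02  4.95428000e+02] 4.897731062233777 511.1950247367115 -301.4856512146306 -123.75891309476094
12 [-7.55242455e-02  4.99310673e+02] 4.3190212009248485 513.2071339394587 [-297.12795917 -296.9950626  -222.69190677 -222.55957385] [105.06270415 105.61742698 106.54904935]
```

View pics/s2.png

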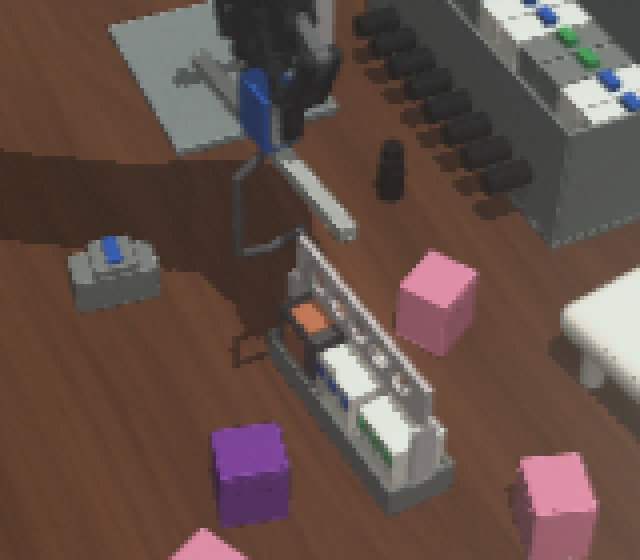

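View pics/w3.png

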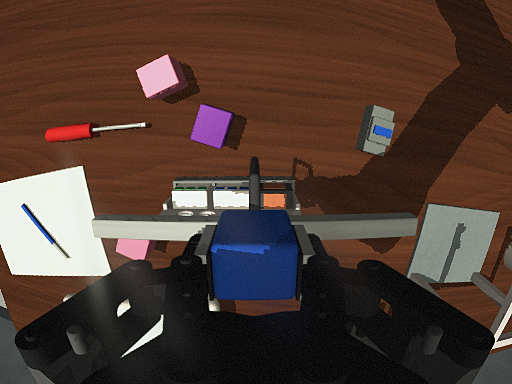

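The side crop shows the hook's valley and tip at about (240-300,245), over the transformer end of the carrier. The holes are at (336,308), (357,335), (379,358) and (400,382), and the first of these is +28. The wrist view agrees: the orange transformer is at (275,200). Lowering in front of the hole.

Call:
play_rows --plan '[{"tx":0.006,"ty":-0.006,"tz":0.05,"wx":0,"wy":0,"wz":0,"jaw":0},{"tx":0.006,"ty":-0.006,"tz":0.1,"wx":0,"wy":0,"wz":0,"jaw":0},{"tx":0.006,"ty":-0.006,"tz":0.15,"wx":0,"wy":0,"wz":0,"jaw":0},{"tx":0.006,"ty":-0.006,"tz":0.19,"wx":0,"wy":0,"wz":0,"jaw":0},{"tx":0.006,"ty":-0.006,"tz":0.215,"wx":0,"wy":0,"wz":0,"jaw":0},{"tx":0.006,"ty":-0.006,"tz":0.22,"wx":0,"wy":0,"wz":0,"jaw":0},{"tx":0.006,"ty":-0.006,"tz":0.22,"wx":0,"wy":0,"wz":0,"jaw":0}]'

```text
t: 5.9
tool_pos: [454.1, -189.4, 211.9]
tcp_rot: [3.141, -0.0, -3.062]
wrist_force: [0.5, -0.3, -0.9]
opening: 0.415
finger_force: 60.2
```

```bash
python3 - <<'E'
from h import *
P,im,d=snap('side')
rel((514,-184.5,212,4.5))
f=192/np.tan(np.radians(P['vertical_fov'])/2)
def pr(X):
    c=P['R']@np.array(X)+P['t'];return np.array([c[0]/c[2]*f+P['cx'],c[1]/c[2]*f+P['cy']])
u0,v0=250,215
a=cv2.resize(im[v0:v0+90,u0:u0+80],None,fx=6,fy=6,interpolation=cv2.INTER_CUBIC)[:,:,::-1].copy()
s=monitor.sense();p=s['tool_pos'];yw=np.radians(4.5);ex=np.array([np.cos(yw),np.sin(yw),0])
tip=p+ex*26+[0,0,-15-93];val=p+[0,0,-15-99]
for X,c in((tip,(0,0,255)),(val,(255,0,0)))+tuple(((514-np.sin(yw)*k,-212.5+np.cos(yw)*k,101),(0,255,255)) for k in(-56,-28,0,28,56)):
    q=(pr(X)-[u0,v0]+.5)*6;print(np.round(q));cv2.circle(a,tuple(int(i) for i in q),3,c,-1)
cv2.imwrite('pics/s3.png',a)
E
```

```text
t [-0.1498  0.001   0.0011] w [-0.      0.0001  0.0001]
now [ 454.3 -189.6  212.4] [-1.7999e+02  4.0000e-02 -1.7547e+02] t 5.95 F [ 0.7 -0.6 -1.1] T [-0.01 -0.01 -0.04] open 0.409 ff 60.2
[154. 209.]
[108. 237.]
[302. 304.]
[270. 265.]
[239. 227.]
[209. 189.]
[181. 153.]
```

View pics/s3.png

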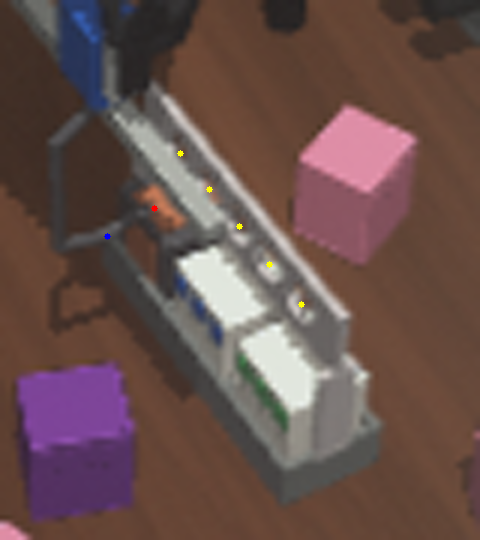

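The projected hole centres (yellow) match the seen holes to within about 2-3 mm, and the hook matches its prediction at (108,237). That is inside the clearance, so I'll insert slowly and watch the force.

Call:
play_rows --plan '[{"tx":-0.02,"ty":0.001,"tz":-0.002,"wx":0,"wy":0,"wz":0,"jaw":0},{"tx":-0.04,"ty":0.001,"tz":-0.002,"wx":0,"wy":0,"wz":0,"jaw":0},{"tx":-0.06,"ty":0.001,"tz":-0.002,"wx":0,"wy":0,"wz":0,"jaw":0},{"tx":-0.075,"ty":0.001,"tz":-0.002,"wx":0,"wy":0,"wz":0,"jaw":0},{"tx":-0.085,"ty":0.001,"tz":-0.002,"wx":0,"wy":0,"wz":0,"jaw":0},{"tx":-0.095,"ty":0.001,"tz":-0.002,"wx":0,"wy":0,"wz":0,"jaw":0},{"tx":-0.105,"ty":0.001,"tz":-0.002,"wx":0,"wy":0,"wz":0,"jaw":0},{"tx":-0.105,"ty":0.001,"tz":-0.002,"wx":0,"wy":0,"wz":0,"jaw":0}]'

```text
t: 6.62
tool_pos: [496.3, -186.0, 212.4]
tcp_rot: [-3.142, 0.0, -3.063]
wrist_force: [-0.1, -0.4, -0.9]
opening: 0.414
finger_force: 60.2
```

```bash
python3 - <<'E'
from h import *
P,im,d=snap('side')
rel((514,-184.5,213,4.5))
u0,v0=250,215
a=cv2.resize(im[v0:v0+90,u0:u0+80],None,fx=6,fy=6,interpolation=cv2.INTER_CUBIC)[:,:,::-1].copy()
cv2.imwrite('pics/s4.png',cv2.convertScaleAbs(a,alpha=1.6,beta=20))
E
```

```text
t [-0.0455  0.0004 -0.0015] w [-0. -0.  0.]
now [ 495.9 -186.1  212.4] [-1.8000e+02 -1.0000e-02 -1.7549e+02] t 6.67 F [ 1.1 -0.2 -1.3] T [ 0.02 -0.01  0.04] open 0.414 ff 60.2
```

View pics/s4.png

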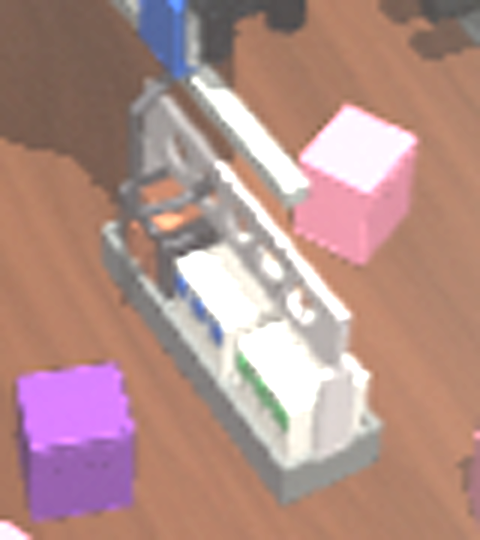

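The hook at (140-210,195) enters the second hole. The +56 hole at (180,150) is free and there is no contact force. I'll push on to the valley, then lift slowly.

Call:
play_rows --plan '[{"tx":-0.012,"ty":0,"tz":-0.001,"wx":0,"wy":0,"wz":0,"jaw":0},{"tx":-0.024,"ty":0,"tz":-0.001,"wx":0,"wy":0,"wz":0,"jaw":0},{"tx":-0.036,"ty":0,"tz":-0.001,"wx":0,"wy":0,"wz":0,"jaw":0},{"tx":-0.045,"ty":0,"tz":-0.001,"wx":0,"wy":0,"wz":0,"jaw":0},{"tx":-0.045,"ty":0,"tz":-0.001,"wx":0,"wy":0,"wz":0,"jaw":0},{"tx":-0.045,"ty":0,"tz":-0.008,"wx":0,"wy":0,"wz":0,"jaw":0},{"tx":-0.045,"ty":0,"tz":-0.014,"wx":0,"wy":0,"wz":0,"jaw":0},{"tx":-0.045,"ty":0,"tz":-0.02,"wx":0,"wy":0,"wz":0,"jaw":0},{"tx":-0.045,"ty":0,"tz":-0.026,"wx":0,"wy":0,"wz":0,"jaw":0},{"tx":-0.045,"ty":0,"tz":-0.032,"wx":0,"wy":0,"wz":0,"jaw":0},{"tx":-0.045,"ty":0,"tz":-0.038,"wx":0,"wy":0,"wz":0,"jaw":0},{"tx":-0.045,"ty":0,"tz":-0.044,"wx":0,"wy":0,"wz":0,"jaw":0}]'

```text
t: 7.67
tool_pos: [513.4, -184.6, 230.1]
tcp_rot: [3.141, -0.001, -3.063]
wrist_force: [-0.5, -0.6, -9.0]
opening: 0.415
finger_force: 60.6
```

Call:
play_rows --plan '[{"tx":0,"ty":0,"tz":-0.006,"wx":0,"wy":0,"wz":0,"jaw":0},{"tx":0,"ty":0,"tz":-0.012,"wx":0,"wy":0,"wz":0,"jaw":0},{"tx":0,"ty":0,"tz":-0.018,"wx":0,"wy":0,"wz":0,"jaw":0},{"tx":0,"ty":0,"tz":-0.026,"wx":0,"wy":0,"wz":0,"jaw":0},{"tx":0,"ty":0,"tz":-0.034,"wx":0,"wy":0,"wz":0,"jaw":0},{"tx":0,"ty":0,"tz":-0.042,"wx":0,"wy":0,"wz":0,"jaw":0},{"tx":0,"ty":0,"tz":-0.05,"wx":0,"wy":0,"wz":0,"jaw":0},{"tx":0,"ty":0,"tz":-0.05,"wx":0,"wy":0,"wz":0,"jaw":0},{"tx":0,"ty":0,"tz":-0.05,"wx":0,"wy":0,"wz":0,"jaw":0}]'

```text
t: 8.42
tool_pos: [513.7, -184.7, 250.3]
tcp_rot: [-3.141, 0.0, -3.063]
wrist_force: [-0.3, -0.5, -9.0]
opening: 0.416
finger_force: 60.7
```

```bash
python3 - <<'E'
from h import *
P,im,d=snap('side')
rel((514,-184.5,320,4.5))
a=cv2.resize(im[200:310,235:335],None,fx=5,fy=5,interpolation=cv2.INTER_CUBIC)[:,:,::-1]
cv2.imwrite('pics/s5.png',cv2.convertScaleAbs(a,alpha=1.5,beta=20))
E
```

```text
t [-0.0009  0.0003 -0.1748] w [-0.  0.  0.]
now [ 513.6 -184.6  250.1] [-180.      0.   -175.49] t 8.47 F [ 0.7  0.4 -9.2] T [ 0.01  0.   -0.  ] open 0.416 ff 60.7
```

View pics/s5.png

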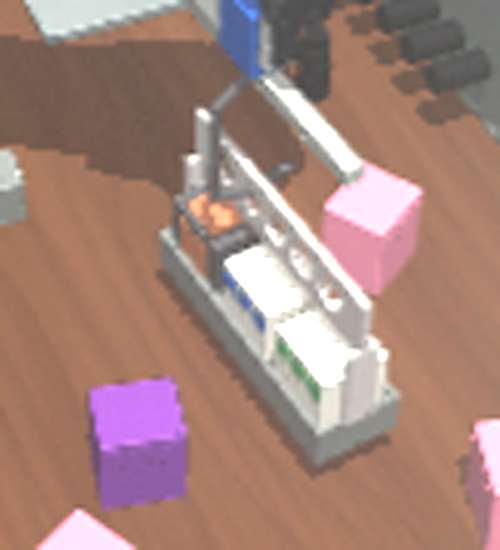

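The carrier hangs level from the right hole and the added load is about 7.5 N, i.e. 760 g. All three modules are in place: copper at (210,210), blue at (255,285), green at (310,350). Lifting on, then carrying it smoothly.

Call:
play_rows --plan '[{"tx":0,"ty":0,"tz":-0.006,"wx":0,"wy":0,"wz":0,"jaw":0},{"tx":0,"ty":0,"tz":-0.018,"wx":0,"wy":0,"wz":0,"jaw":0},{"tx":0.003,"ty":0,"tz":-0.034,"wx":0,"wy":0,"wz":0,"jaw":0},{"tx":0.009,"ty":0,"tz":-0.052,"wx":0,"wy":0,"wz":0,"jaw":0},{"tx":0.017,"ty":0,"tz":-0.07,"wx":0,"wy":0,"wz":0,"jaw":0},{"tx":0.027,"ty":0,"tz":-0.088,"wx":0,"wy":0,"wz":0,"jaw":0},{"tx":0.037,"ty":0,"tz":-0.106,"wx":0,"wy":0,"wz":0,"jaw":0},{"tx":0.047,"ty":0,"tz":-0.124,"wx":0,"wy":0,"wz":0,"jaw":0},{"tx":0.056,"ty":0,"tz":-0.138,"wx":0,"wy":0,"wz":0,"jaw":0},{"tx":0.063,"ty":0,"tz":-0.148,"wx":0,"wy":0,"wz":0,"jaw":0},{"tx":0.067,"ty":0,"tz":-0.154,"wx":0,"wy":0,"wz":0,"jaw":0},{"tx":0.07,"ty":0,"tz":-0.156,"wx":0,"wy":0,"wz":0,"jaw":0}]'

```text
t: 9.47
tool_pos: [485.6, -186.9, 312.9]
tcp_rot: [-3.142, 0.0, -3.063]
wrist_force: [0.3, -0.1, -8.8]
opening: 0.411
finger_force: 60.7
```

```bash
python3 - <<'E'
from h import *
rel((450,216.3,313,-2.5),(450,-50,313,2))
E
```

```text
t [ 9.5000e-03  1.0119e+00 -3.0000e-04] w [-0.      0.0001  0.0195]
t [ 6.180e-02  3.482e-01 -3.000e-04] w [-0.      0.0001  0.007 ]
now [ 485.6 -186.9  312.9] [-1.8000e+02  3.0000e-02 -1.7549e+02] t 9.47 F [ 0.3 -0.1 -8.8] T [0.01 0.02 0.01] open 0.411 ff 60.7
```

Call:
play_rows --plan '[{"tx":0.001,"ty":0.006,"tz":0,"wx":0,"wy":0,"wz":0,"jaw":0},{"tx":0.004,"ty":0.018,"tz":0,"wx":0,"wy":0,"wz":0,"jaw":0},{"tx":0.008,"ty":0.036,"tz":0,"wx":0,"wy":0,"wz":0.0005,"jaw":0},{"tx":0.013,"ty":0.06,"tz":0,"wx":0,"wy":0,"wz":0.001,"jaw":0},{"tx":0.018,"ty":0.09,"tz":0,"wx":0,"wy":0,"wz":0.0015,"jaw":0},{"tx":0.023,"ty":0.12,"tz":0,"wx":0,"wy":0,"wz":0.002,"jaw":0},{"tx":0.028,"ty":0.15,"tz":0,"wx":0,"wy":0,"wz":0.0025,"jaw":0},{"tx":0.033,"ty":0.18,"tz":0,"wx":0,"wy":0,"wz":0.003,"jaw":0},{"tx":0.038,"ty":0.21,"tz":0,"wx":0,"wy":0,"wz":0.0035,"jaw":0},{"tx":0.043,"ty":0.24,"tz":0,"wx":0,"wy":0,"wz":0.004,"jaw":0},{"tx":0.047,"ty":0.27,"tz":0,"wx":0,"wy":0,"wz":0.0045,"jaw":0},{"tx":0.051,"ty":0.3,"tz":0,"wx":0,"wy":0,"wz":0.005,"jaw":0}]'

```text
t: 10.47
tool_pos: [455.4, -67.4, 312.4]
tcp_rot: [3.141, -0.0, -3.094]
wrist_force: [-1.2, 0.1, -9.0]
opening: 0.419
finger_force: 60.8
```

```bash
python3 - <<'E'
from h import *
rel((450,216.3,313,-2.5))
E
```

```text
t [-0.0203  0.7092 -0.0013] w [ 0.     -0.      0.0145]
now [455.4 -67.4 312.4] [ 1.7999e+02 -1.0000e-02 -1.7727e+02] t 10.47 F [-1.2  0.1 -9. ] T [-0.07 -0.01 -0.  ] open 0.419 ff 60.8
```

Call:
play_rows --plan '[{"tx":-0.001,"ty":0.03,"tz":0,"wx":0,"wy":0,"wz":0.001,"jaw":0},{"tx":-0.002,"ty":0.06,"tz":0,"wx":0,"wy":0,"wz":0.002,"jaw":0},{"tx":-0.003,"ty":0.09,"tz":0,"wx":0,"wy":0,"wz":0.003,"jaw":0},{"tx":-0.004,"ty":0.12,"tz":0,"wx":0,"wy":0,"wz":0.004,"jaw":0},{"tx":-0.005,"ty":0.15,"tz":0,"wx":0,"wy":0,"wz":0.005,"jaw":0},{"tx":-0.006,"ty":0.18,"tz":0,"wx":0,"wy":0,"wz":0.006,"jaw":0},{"tx":-0.007,"ty":0.21,"tz":0,"wx":0,"wy":0,"wz":0.007,"jaw":0},{"tx":-0.008,"ty":0.24,"tz":0,"wx":0,"wy":0,"wz":0.008,"jaw":0},{"tx":-0.009,"ty":0.27,"tz":0,"wx":0,"wy":0,"wz":0.009,"jaw":0},{"tx":-0.01,"ty":0.3,"tz":0,"wx":0,"wy":0,"wz":0.01,"jaw":0},{"tx":-0.011,"ty":0.33,"tz":0,"wx":0,"wy":0,"wz":0.011,"jaw":0},{"tx":-0.012,"ty":0.36,"tz":0,"wx":0,"wy":0,"wz":0.012,"jaw":0}]'

```text
t: 11.47
tool_pos: [453.3, 76.5, 312.4]
tcp_rot: [3.142, -0.0, 3.114]
wrist_force: [0.4, 0.7, -8.9]
opening: 0.414
finger_force: 60.8
```

```bash
python3 - <<'E'
from h import *
rel((450,216.3,313,-2.5))
E
```

```text
t [ 0.0179  0.349  -0.0014] w [ 0.     -0.      0.0025]
now [453.3  76.5 312.4] [ 1.800e+02 -1.000e-02  1.784e+02] t 11.47 F [ 0.4  0.7 -8.9] T [ 0.03 -0.06 -0.  ] open 0.414 ff 60.8
```

Call:
play_rows --plan '[{"tx":0.002,"ty":0.03,"tz":0,"wx":0,"wy":0,"wz":0.001,"jaw":0},{"tx":0.004,"ty":0.06,"tz":0,"wx":0,"wy":0,"wz":0.0015,"jaw":0},{"tx":0.006,"ty":0.09,"tz":0,"wx":0,"wy":0,"wz":0.002,"jaw":0},{"tx":0.008,"ty":0.12,"tz":0,"wx":0,"wy":0,"wz":0.0025,"jaw":0},{"tx":0.01,"ty":0.15,"tz":0,"wx":0,"wy":0,"wz":0.0025,"jaw":0},{"tx":0.012,"ty":0.18,"tz":0,"wx":0,"wy":0,"wz":0.0025,"jaw":0},{"tx":0.014,"ty":0.21,"tz":0,"wx":0,"wy":0,"wz":0.0025,"jaw":0},{"tx":0.016,"ty":0.24,"tz":0,"wx":0,"wy":0,"wz":0.0025,"jaw":0},{"tx":0.018,"ty":0.268,"tz":0,"wx":0,"wy":0,"wz":0.0025,"jaw":0},{"tx":0.018,"ty":0.292,"tz":0,"wx":0,"wy":0,"wz":0.0025,"jaw":0},{"tx":0.018,"ty":0.312,"tz":0,"wx":0,"wy":0,"wz":0.0025,"jaw":0},{"tx":0.018,"ty":0.327,"tz":0,"wx":0,"wy":0,"wz":0.0025,"jaw":0}]'

```text
t: 12.47
tool_pos: [450.4, 207.1, 312.4]
tcp_rot: [-3.142, -0.0, 3.098]
wrist_force: [-0.4, 0.7, -8.9]
opening: 0.414
finger_force: 60.8
```

Call:
play_rows --plan '[{"tx":0,"ty":0.011,"tz":0,"wx":0,"wy":0,"wz":0,"jaw":0},{"tx":0,"ty":0.018,"tz":0,"wx":0,"wy":0,"wz":0,"jaw":0},{"tx":0,"ty":0.022,"tz":0,"wx":0,"wy":0,"wz":0,"jaw":0},{"tx":0,"ty":0.022,"tz":0,"wx":0,"wy":0,"wz":0,"jaw":0},{"tx":0,"ty":0.022,"tz":0,"wx":0,"wy":0,"wz":0,"jaw":0},{"tx":0,"ty":0.022,"tz":0,"wx":0,"wy":0,"wz":0,"jaw":0},{"tx":0,"ty":0.022,"tz":0,"wx":0,"wy":0,"wz":0,"jaw":0},{"tx":0,"ty":0.022,"tz":0,"wx":0,"wy":0,"wz":0,"jaw":0}]'

```text
t: 13.13
tool_pos: [450.9, 214.7, 312.6]
tcp_rot: [-3.142, 0.0, 3.097]
wrist_force: [-0.1, -0.4, -9.1]
opening: 0.414
finger_force: 60.8
```

```bash
python3 - <<'E'
from h import *
P,im,d=snap('side')
rel((539.9,216.3,313,-2.5))
a=cv2.resize(im[95:215,185:305],None,fx=5,fy=5,interpolation=cv2.INTER_CUBIC)[:,:,::-1]
cv2.imwrite('pics/s6.png',cv2.convertScaleAbs(a,alpha=1.5,beta=20))
E
```

```text
t [-0.2222  0.0136 -0.0011] w [-0.      0.     -0.0001]
now [450.9 214.8 312.5] [-180.      0.    177.47] t 13.18 F [ 0.2 -0.4 -9.1] T [-0.04  0.02  0.04] open 0.412 ff 60.8
```

View pics/s6.png

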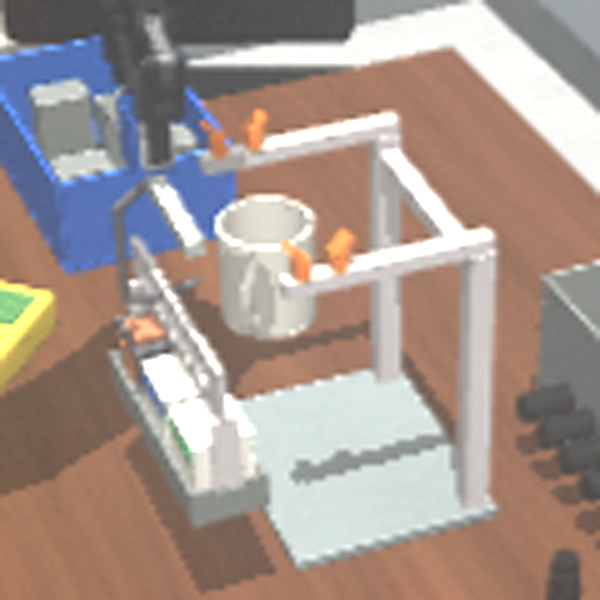

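Side crop: the carrier hangs level in front of the rack at (180,400), with the orange lips at (235,130) and (320,255). I'll check that the mug is clear of the carrier's swept path before going in.

```bash
python3 - <<'E'
from h import *
X=np.load('top0.npz')['X'][160:205,112:158].reshape(-1,3)
q=X[(X[:,2]>30)&(X[:,2]<95)];print(len(q),np.round(np.percentile(q,[1,50,99],axis=0)))
for lo in(300,310,320):print(lo,np.round(q[q[:,1]<lo][:,:].min(0)) if (q[:,1]<lo).any() else None, (q[:,1]<lo).sum())
S,im,d=snap('side');X=pts(S,d)[95:200,185:305].reshape(-1,3)
q=X[(X[:,2]>85)&(X[:,2]<205)&(X[:,0]<500)];print('carrier',np.round(np.percentile(q,[1,50,99],axis=0)))
E
```

```text
334 [[568. 372.  31.]
 [609. 429.  70.]
 [650. 471.  94.]]
300 None 0
310 None 0
320 None 0
carrier [[422.  96.  87.]
 [443. 156. 145.]
 [483. 708. 204.]]
```

Call:
play_rows --plan '[{"tx":-0.005,"ty":0.001,"tz":0,"wx":0,"wy":0,"wz":0,"jaw":0},{"tx":-0.015,"ty":0.002,"tz":0,"wx":0,"wy":0,"wz":0,"jaw":0},{"tx":-0.032,"ty":0.003,"tz":0,"wx":0,"wy":0,"wz":0,"jaw":0},{"tx":-0.055,"ty":0.005,"tz":0,"wx":0,"wy":0,"wz":0,"jaw":0},{"tx":-0.08,"ty":0.007,"tz":0,"wx":0,"wy":0,"wz":0,"jaw":0},{"tx":-0.105,"ty":0.009,"tz":0,"wx":0,"wy":0,"wz":0,"jaw":0},{"tx":-0.13,"ty":0.011,"tz":0,"wx":0,"wy":0,"wz":0,"jaw":0},{"tx":-0.155,"ty":0.0136,"tz":0,"wx":0,"wy":0,"wz":0,"jaw":0},{"tx":-0.178,"ty":0.0136,"tz":0,"wx":0,"wy":0,"wz":0,"jaw":0},{"tx":-0.198,"ty":0.0136,"tz":0,"wx":0,"wy":0,"wz":0,"jaw":0},{"tx":-0.212,"ty":0.0136,"tz":0,"wx":0,"wy":0,"wz":0,"jaw":0},{"tx":-0.222,"ty":0.0136,"tz":0,"wx":0,"wy":0,"wz":0,"jaw":0}]'

```text
t: 14.23
tool_pos: [540.4, 216.3, 312.3]
tcp_rot: [-3.141, -0.0, 3.097]
wrist_force: [-0.5, 0.0, -9.3]
opening: 0.415
finger_force: 60.8
```

Call:
play_rows --plan '[{"tx":0,"ty":0,"tz":0,"wx":0,"wy":0,"wz":0,"jaw":0},{"tx":0,"ty":0,"tz":0,"wx":0,"wy":0,"wz":0,"jaw":0},{"tx":0,"ty":0,"tz":0,"wx":0,"wy":0,"wz":0,"jaw":0},{"tx":0,"ty":0,"tz":0,"wx":0,"wy":0,"wz":0,"jaw":0},{"tx":0,"ty":0,"tz":0,"wx":0,"wy":0,"wz":0,"jaw":0},{"tx":0,"ty":0,"tz":0,"wx":0,"wy":0,"wz":0,"jaw":0},{"tx":0,"ty":0,"tz":0,"wx":0,"wy":0,"wz":0,"jaw":0},{"tx":0,"ty":0,"tz":0,"wx":0,"wy":0,"wz":0,"jaw":0}]'

```text
t: 14.9
tool_pos: [539.8, 216.5, 312.5]
tcp_rot: [3.142, 0.0, 3.098]
wrist_force: [-0.2, 1.1, -8.9]
opening: 0.41
finger_force: 60.8
```

```bash
python3 - <<'E'
from h import *
rel((539.9,216.3,280,-2.5),(539.9,216.3,265,-2.5))
E
```

```text
t [-0.0003 -0.0005  0.0813] w [ 0.  0. -0.]
t [-0.0003 -0.0005  0.1188] w [ 0.  0. -0.]
now [539.8 216.5 312.5] [1.8000e+02 1.0000e-02 1.7749e+02] t 14.9 F [-0.2  1.1 -8.9] T [-0.02 -0.1   0.01] open 0.41 ff 60.8
```

Call:
play_rows --plan '[{"tx":0,"ty":0,"tz":0.006,"wx":0,"wy":0,"wz":0,"jaw":0},{"tx":0,"ty":0,"tz":0.018,"wx":0,"wy":0,"wz":0,"jaw":0},{"tx":0,"ty":0,"tz":0.032,"wx":0,"wy":0,"wz":0,"jaw":0},{"tx":0,"ty":0,"tz":0.046,"wx":0,"wy":0,"wz":0,"jaw":0},{"tx":0,"ty":0,"tz":0.06,"wx":0,"wy":0,"wz":0,"jaw":0},{"tx":0,"ty":0,"tz":0.073,"wx":0,"wy":0,"wz":0,"jaw":0},{"tx":0,"ty":0,"tz":0.085,"wx":0,"wy":0,"wz":0,"jaw":0},{"tx":0,"ty":0,"tz":0.096,"wx":0,"wy":0,"wz":0,"jaw":0},{"tx":0,"ty":0,"tz":0.105,"wx":0,"wy":0,"wz":0,"jaw":0},{"tx":0,"ty":0,"tz":0.111,"wx":0,"wy":0,"wz":0,"jaw":0},{"tx":0,"ty":0,"tz":0.115,"wx":0,"wy":0,"wz":0,"jaw":0},{"tx":0,"ty":0,"tz":0.1185,"wx":0,"wy":0,"wz":0,"jaw":0}]'

```text
t: 15.9
tool_pos: [539.8, 216.5, 265.0]
tcp_rot: [3.142, 0.0, 3.098]
wrist_force: [-1.7, -2.1, -0.0]
opening: 0.415
finger_force: 61.9
```

Call:
play_rows --plan '[{"tx":0,"ty":0,"tz":0,"wx":0,"wy":0,"wz":0,"jaw":0},{"tx":0,"ty":0,"tz":0,"wx":0,"wy":0,"wz":0,"jaw":0},{"tx":0,"ty":0,"tz":0,"wx":0,"wy":0,"wz":0,"jaw":0},{"tx":0,"ty":0,"tz":0,"wx":0,"wy":0,"wz":0,"jaw":0}]'

```text
t: 16.23
tool_pos: [539.8, 216.5, 265.2]
tcp_rot: [3.142, 0.0, 3.098]
wrist_force: [0.2, -0.3, -9.2]
opening: 0.413
finger_force: 60.9
```

```bash
python3 - <<'E'
from h import *
rel((539.9,216.3,265,-2.5))
E
```

```text
t [-0.0002 -0.0005  0.0005] w [ 0.  0. -0.]
now [539.8 216.5 265.2] [1.8000e+02 1.0000e-02 1.7749e+02] t 16.23 F [ 0.2 -0.3 -9.2] T [-0.01  0.07  0.03] open 0.413 ff 60.9
```

The gripper still carries the full weight, so the bar is a hair above the slot floor. Lowering a little more.

Call:
play_rows --plan '[{"tx":0,"ty":0,"tz":0.001,"wx":0,"wy":0,"wz":0,"jaw":0},{"tx":0,"ty":0,"tz":0.002,"wx":0,"wy":0,"wz":0,"jaw":0},{"tx":0,"ty":0,"tz":0.003,"wx":0,"wy":0,"wz":0,"jaw":0},{"tx":0,"ty":0,"tz":0.003,"wx":0,"wy":0,"wz":0,"jaw":0},{"tx":0,"ty":0,"tz":0.003,"wx":0,"wy":0,"wz":0,"jaw":0}]'

```text
t: 16.65
tool_pos: [539.9, 216.5, 265.0]
tcp_rot: [3.141, 0.001, 3.098]
wrist_force: [-5.0, -1.8, 8.2]
opening: 0.415
finger_force: 63.2
```

Call:
play_rows --plan '[{"tx":0,"ty":0,"tz":0,"wx":0,"wy":0,"wz":0,"jaw":0.5},{"tx":0,"ty":0,"tz":0,"wx":0,"wy":0,"wz":0,"jaw":0.65},{"tx":0,"ty":0,"tz":0,"wx":0,"wy":0,"wz":0,"jaw":0.8},{"tx":0,"ty":0,"tz":0,"wx":0,"wy":0,"wz":0,"jaw":0.8},{"tx":0,"ty":0,"tz":0,"wx":0,"wy":0,"wz":0,"jaw":0.8},{"tx":0,"ty":0,"tz":-0.03,"wx":0,"wy":0,"wz":0,"jaw":0.8},{"tx":0,"ty":0,"tz":-0.07,"wx":0,"wy":0,"wz":0,"jaw":0.8},{"tx":0,"ty":0,"tz":-0.13,"wx":0,"wy":0,"wz":0,"jaw":0.8},{"tx":0,"ty":0,"tz":-0.2,"wx":0,"wy":0,"wz":0,"jaw":0.8},{"tx":0,"ty":0,"tz":-0.27,"wx":0,"wy":0,"wz":0,"jaw":0.8},{"tx":0.05,"ty":0,"tz":-0.33,"wx":0,"wy":0,"wz":0,"jaw":0.8},{"tx":0.1,"ty":0,"tz":-0.35,"wx":0,"wy":0,"wz":0,"jaw":0.8}]'

```text
t: 17.65
tool_pos: [500.4, 218.3, 406.9]
tcp_rot: [3.14, 0.003, 3.097]
wrist_force: [-0.2, 1.1, 0.8]
opening: 0.801
finger_force: 0.0
```

Call:
play_rows --plan '[{"tx":0,"ty":0,"tz":0,"wx":0,"wy":0,"wz":0,"jaw":0.8},{"tx":0,"ty":0,"tz":0,"wx":0,"wy":0,"wz":0,"jaw":0.8},{"tx":0,"ty":0,"tz":0,"wx":0,"wy":0,"wz":0,"jaw":0.8},{"tx":0,"ty":0,"tz":0,"wx":0,"wy":0,"wz":0,"jaw":0.8},{"tx":0,"ty":0,"tz":0,"wx":0,"wy":0,"wz":0,"jaw":0.8},{"tx":0,"ty":0,"tz":0,"wx":0,"wy":0,"wz":0,"jaw":0.8},{"tx":0,"ty":0,"tz":0,"wx":0,"wy":0,"wz":0,"jaw":0.8},{"tx":0,"ty":0,"tz":0,"wx":0,"wy":0,"wz":0,"jaw":0.8},{"tx":0,"ty":0,"tz":0,"wx":0,"wy":0,"wz":0,"jaw":0.8},{"tx":0,"ty":0,"tz":0,"wx":0,"wy":0,"wz":0,"jaw":0.8},{"tx":0,"ty":0,"tz":0,"wx":0,"wy":0,"wz":0,"jaw":0.8},{"tx":0,"ty":0,"tz":0,"wx":0,"wy":0,"wz":0,"jaw":0.8}]'

```text
t: 18.65
tool_pos: [499.8, 218.3, 403.9]
tcp_rot: [3.142, 0.0, 3.098]
wrist_force: [0.3, 0.3, -0.0]
opening: 0.802
finger_force: 0.0
```

Call:
play_rows --plan '[{"tx":0,"ty":0,"tz":0,"wx":0,"wy":0,"wz":0,"jaw":0.8},{"tx":0,"ty":0,"tz":0,"wx":0,"wy":0,"wz":0,"jaw":0.8},{"tx":0,"ty":0,"tz":0,"wx":0,"wy":0,"wz":0,"jaw":0.8},{"tx":0,"ty":0,"tz":0,"wx":0,"wy":0,"wz":0,"jaw":0.8},{"tx":0,"ty":0,"tz":0,"wx":0,"wy":0,"wz":0,"jaw":0.8},{"tx":0,"ty":0,"tz":0,"wx":0,"wy":0,"wz":0,"jaw":0.8},{"tx":0,"ty":0,"tz":0,"wx":0,"wy":0,"wz":0,"jaw":0.8},{"tx":0,"ty":0,"tz":0,"wx":0,"wy":0,"wz":0,"jaw":0.8},{"tx":0,"ty":0,"tz":0,"wx":0,"wy":0,"wz":0,"jaw":0.8},{"tx":0,"ty":0,"tz":0,"wx":0,"wy":0,"wz":0,"jaw":0.8},{"tx":0,"ty":0,"tz":0,"wx":0,"wy":0,"wz":0,"jaw":0.8},{"tx":0,"ty":0,"tz":0,"wx":0,"wy":0,"wz":0,"jaw":0.8}]'

```text
t: 19.65
tool_pos: [499.8, 218.2, 403.9]
tcp_rot: [-3.142, -0.0, 3.098]
wrist_force: [0.1, 0.5, 0.6]
opening: 0.799
finger_force: 0.0
```

```bash
python3 - <<'E'
from h import *
P,im,d=snap('side')
F=[im]+[snap('side')[1] for _ in range(4)]
print('frame diffs',[int((abs(f[100:220,200:300].astype(int)-im[100:220,200:300]).max(-1)>40).sum()) for f in F])
s=monitor.sense();print(s['t'],s['tool_pos'],s['wrist_force'],s['opening'])
X=pts(P,d);c=im.astype(int);b=(c[...,2]>c[...,0]+50)&(X[...,2]>255)&(abs(X[...,0]-540)<40)&(abs(X[...,1]-215)<40)
print('grip top',np.round(np.nanpercentile(X[b],[2,50,98],axis=0),1))
a=cv2.resize(im[95:215,185:305],None,fx=5,fy=5,interpolation=cv2.INTER_CUBIC)[:,:,::-1]
cv2.imwrite('pics/s7.png',cv2.convertScaleAbs(a,alpha=1.5,beta=20))
E
```

```text
frame diffs [0, 0, 0, 0, 0]
19.9 [499.82749027 218.22474001 403.89432006] [ 1.30473028 -0.18116569  0.90912181] 0.7954834527265755
grip top [[525.1 195.8 261.5]
 [536.2 201.6 291.5]
 [548.7 229.5 304.5]]
```

View pics/s7.png

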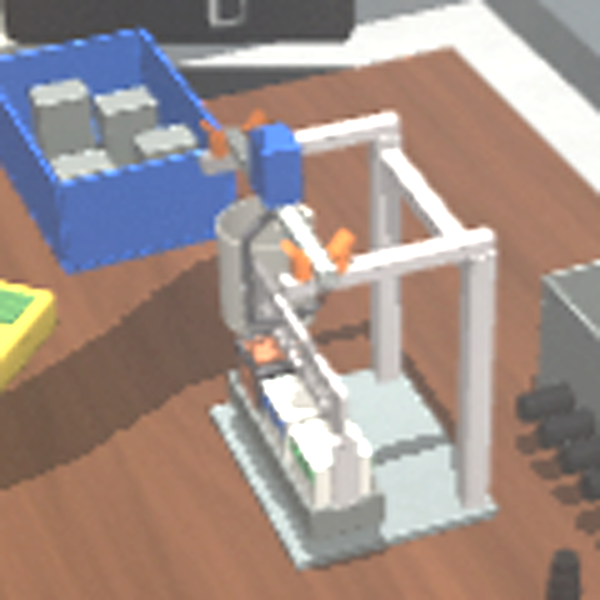

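The crossbar is seated in both slots: the grip's height equals its starting value. The carrier hangs level at (305,440) with all three modules, five frames show no change, and the gripper is clear. Handing in.

```bash
python3 -c "
from h import *
print(ctrl.job_done())"
```

```text
the job is handed in; nothing more can be done
None
```

The hanger is back in both rack slots with the loaded carrier hanging level and still from its +28 mm hole, all three modules in it; the gripper is released and clear, and the job was handed in at about 20 s (no verdict was returned).

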